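Aim the basin mirror, press its sprung stem to the ring and clamp it

TASK

The round mirror on the ledge has been left swivelled, tipped back and unclamped, so its sprung stem has risen to full height. First turn the mirror square to its base and stand it upright; then press the stem down by its black collar until the collar's lower edge meets the red ring on the post, and while holding it there squeeze the red cam lever fully shut against the collar. Do not let go: finish while still gripping the collar with the lever squeezed shut and the mirror still upright and square, and do not disturb the other things on the ledge.

Things in the scene. Friction and masses are not known exactly. Their poses are not given: they have to be found in the camera images.
- mirror_stand: Mirror stand, fixed to the ledge; origin on the ledge under the post's foot. x: the way the post leans (away from the robot, give or take its yaw), y left, z up. Base plate 200 x 140 x 16 mm, from x = -45 to 155 mm. A chrome post 14 mm thick rises from a hub 40 mm above the origin, leaning 40 degrees from the vertical towards +x; the stem slides on it.
- stem: Sliding part with collar, lever, yoke and mirror (0.4 kg), 85 mm travel. z: up along the post; y: the stand's y; x: square to both, away from the robot and 40 degrees down. A spring lifts it: it starts at full height, takes 4 to 8 N to press down and hold, and rises if let go with the lever open. Black collar 26 x 24 (x, y) x 46 mm, above it a tube 20 mm thick, 42 mm long.
- collar_edge (a point): The collar's lower edge, on the post's axis; axes as stem. It must come down to ring_edge. The lowest 6 mm of the collar are a finger bar 76 mm long in y and 24 mm in x, 26 mm out on each side of the 24 mm wide collar; fingers can press on its upper face (6 mm above this point). The collar's top is 52 mm above this point.
- ring_edge (a point): Upper edge of the red rubber ring (19 mm diameter, 3 mm high) on the post's axis: the length mark, at a different height each time, 30 to 65 mm below the collar edge's start. Touch does not shift it. z points up along the post.
- clamp_mid (a point): Middle of the clamp when shut, 24 mm above collar_edge along the post; axes as stem. The collar's bare side is 15.5 mm away towards -y, the shut lever's outer face 15.5 mm towards +y. A grip along y: 31 mm wide with the lever shut; with the lever open its free end reaches 30 to 35 mm towards +y.
- clamp_lever (a joint): Red cam lever on the collar's +y side, rad: 0 shut flat on the collar; starts open at 0.5 to 0.62. Pin parallel to the post, 11 mm in x and 16 mm in y from its axis; the free end points to the robot and opens to +y. 36 mm long, 5 thick, 13 to 45 mm above collar_edge. Stays as left, a few N close it; in the last 0.3 rad its cam grips the post and locks the stem.
- lever_tip (a point): Free end of the cam lever, 33 mm from its pin, half-way up the lever.
- mirror_swivel (a joint): Swivel of yoke and mirror about a vertical pin on the stem, rad: 0 square to the base (the mirror's face looks along the stand's -x), positive anticlockwise from above; starts within -0.75 to 0.75. Stiff (0.05 N m), stays where it is put.
- mirror_tilt (a joint): Tilt of the mirror in its yoke about the level axis through its centre, rad: 0 upright, positive with the top tipped back (away from the robot at swivel 0); starts at 0.25 to 0.5. Stiff (0.05 N m), stays where it is put.
- mirror_centre (a point): Centre of the round mirror, on both its swivel and its tilt axis. The mirror is a disc 116 mm in diameter and 14 mm thick, in a chrome U-shaped yoke of 8 mm rod that runs 66 mm from its centre round the lower half, from side to side.
- mirror_top (a point): Topmost point of the mirror's rim, mid-thickness, 58 mm from the centre; the rim is free above the yoke and can be pinched from above.
- brush_cup: Bystander: frosted glass cup with two toothbrushes, 72 mm in diameter, 95 mm high (180 mm with brushes); origin under its base.
- pill_jar: Bystander: closed ceramic pill jar, white with blue lid, 62 mm in diameter, 73 mm high; origin under its base.
- soap_pump: Bystander: amber soap bottle with a black pump, 66 mm in diameter, 151 mm high; origin under its base.
- nail_case: Bystander: aluminium nail file case 135 x 28 x 14 mm, lying flat; origin under its centre.
- comb: Bystander: grey plastic comb 175 x 35 x 6 mm, lying flat; origin under its centre.
- cream_tin: Bystander: flat cream tin with a blue lid, 70 mm in diameter, 25 mm high; origin under its base.

How it is judged:
By the outcome, as a careful person would: the job done as asked, in the order asked, and still so for the second after the job is handed in, while the arm keeps its last pose, push and grip.
It also fails if it takes over 45 s, if anything falls off the work surface, if the arm or the gripper's body presses on something with over 40 N, if the wrist force passes 120 N, or if a joint passes its speed limit or range.

ROBOT

A 6-joint arm with a two-finger parallel gripper is mounted at the origin on the work surface. World frame = base frame: x ahead of the robot, y to its left, z up, the work surface at z = 0. Lengths are in m, angles in rad, forces in N, time in s.
With the tool pointing down it reaches from about 0.375 to 0.9 m from the base axis. Payload 3.1 kg.
Tool frame: the origin (TCP) lies midway between the tips of the shut fingers; the grasp point (between the pads) lies 19 mm behind it; z points along the fingers, y is the line along which they close (so a half turn about z gives the same grasp; the last joint's range is limited). The gripper opens to 87 mm and grips with 3 to 60 N. Pads are 19 mm wide; open, the fingers measure 117 mm over their backs; the gripper's body (75 mm by 190 mm) begins 51 mm behind the grasp point.
Start: joints at [1.155, 0.527, 1.433, -0, 1.181, -0.178], TCP at [0.147, 0.607, 0.223] pointing down, gripper open.
Joint ranges: [-3.08, 3.08], [-0.75, 2.2], [0.22, 2.44], [-1.43, 4.57], [0, 2.65], [-2.85, 2.85]. Speed limits (rad/s): [2.79, 2.79, 3.14, 3.14, 3.14, 3.14].

INTERFACE

Orientations are given as a unit quaternion [w, x, y, z].
In Python, from rig import observe, cams, robot gives the robot as it stands. The module is installed in compiled form; this text tells all that it offers.
- The arm moves only by the tool jog_arm, never from a script. Its argument "steps" is a list of rows, each a list of 3 entries, a list of its own where there are three numbers: the shift along the tool's x, y, z each as a share of 0.3 m, from -1 to 1, then the turn about the tool's z as a share of 180 degrees, from -1 to 1, then the opening in per cent of the stroke, from 0 (shut) to 100 (fully open). In form: [[[dx, dy, dz], spin, jaw], ...]. A call has 1 to 12 rows; each row is the pose to reach, as a shift and turn from the pose commanded when the call began, along the tool's axes at that moment, turning the shorter way round; what a row does not reach only later rows make up. A row lasts 1/12 s, in which the tool goes at most 41.7 mm and 7.16 degrees, less where a joint would pass 70% of its speed; a pose out of reach is approached as far as the arm can. A call with a number of a shift or a turn outside -1 to 1 is refused whole. A call with a gripper value outside its range is refused whole. The fingers move at their own pace and stop on an object; "squeeze" is the grip in N (left out, the last holds). Time passes only in rows, so rows that repeat a pose let the fingers close. It gives the time, the measured TCP pose, the force, the opening and the grip force at its end, in the units of the state.
- observe(): the state, without advancing time (a new reading comes with each control period).
- cams.capture(name): name is "scene" or "top" or "wrist"; returns the picture (420x560x3 uint8, red, green, blue); there is no depth.
- cams.calibration(name): a dict with "vertical_fov" (degrees; the focal length in pixels is half the picture's height over the tangent of half this angle, whatever the lens; pixels are square), "cx", "cy" (the principal point, pixels), "k1" (the pictures are not rectified: a ray, as slopes to the right and down, at radius r is drawn at 1 + k1 r^2 times it, then the intrinsics apply), "rvec" (rotation vector, rad) and "tvec" (3), from world to camera coordinates, as OpenCV has them; the wrist camera has in their place "mount" (4x4, takes a point from camera to tool coordinates, whose origin is the TCP and whose axes are the flange's). Camera axes: x right, y down, z forward; pixel columns grow to the right and rows downward; lengths in m; the calibration is good to about 2 mm. A picture is of the moment at which its call begins: read the wrist's pose just before it. calibration takes no time and is no camera call.
- robot.sign_off(): hands the job in; it is judged then, once.
The state is a dict: "time": time; "joints": joint angles; "joint_vel": joint speeds; "effort": joint torques, N m; "eef_pos": TCP position; "tool_rot": TCP orientation; "force": force on the tool from outside, world axes, zero at the start; "wrist_torque": the same for the moment, N m; "grip_width": opening from 0.0 (shut) to 1.0 (fully open); "gripper_force": force on a finger pad.
Only numpy, scipy, OpenCV 4.12 (cv2) and the standard library are available. Lean on these libraries where they do the work, as an engineer would, in place of code of your own. Each camera call takes 0.05 s, during which the arm holds its last target. There are 200 camera calls.

## Working session

There is one attempt and no reset: what is moved stays moved. The work goes in short steps, Python scripts to look and compute and a tool call to move; the robot and the scene stay as the last step left them, time stands still between calls to the robot, and variables do not carry over. Pictures are saved under pics/ and viewed, at most 10 in all, crops included, and the job is handed in when it is done.

Besides the shell and the picture viewer there is one more tool, called after ">>>" as name(argument=value, ...), one argument or row to a line, values as JSON. jog_arm: Moves the arm, as the interface text tells. Shift numbers are shares of 0.3 m and turn numbers shares of 180 degrees, none past 1 either way. Its arguments: {"type":"object","properties":{"steps":{"type":"array","items":{"type":"array"}},"squeeze":{"type":"number"}},"required":["steps"]}

```bash
mkdir -p pics
cat > h.py <<'E'
import numpy as np, cv2
from scipy.spatial.transform import Rotation as R
from rig import observe, cams, robot
def pose():
    s=observe(); q=s["tool_rot"]; return np.array(s["eef_pos"]), R.from_quat([q[1],q[2],q[3],q[0]]).as_matrix(), s
def cam(name):
    c=cams.calibration(name); f=210/np.tan(np.radians(c["vertical_fov"])/2)
    if "mount" in c:
        p,Rt,_=pose(); M=np.array(c["mount"]); Rc=Rt@M[:3,:3]; o=p+Rt@M[:3,3]
    else:
        Rw=R.from_rotvec(np.ravel(c["rvec"])).as_matrix(); Rc=Rw.T; o=-Rw.T@np.ravel(c["tvec"])
    return dict(f=f,cx=c["cx"],cy=c["cy"],k=c["k1"],R=Rc,o=o)
def ray(C,u,v):
    d=np.array([(u-C["cx"])/C["f"],(v-C["cy"])/C["f"]]); s=d.copy()
    for _ in range(20): s=d/(1+C["k"]*(s@s))
    r=C["R"]@np.array([s[0],s[1],1]); return C["o"],r/np.linalg.norm(r)
def proj(C,P):
    q=C["R"].T@(np.array(P)-C["o"]); s=q[:2]/q[2]; s=s*(1+C["k"]*(s@s)); return s*C["f"]+[C["cx"],C["cy"]]
def plane(C,u,v,z):
    o,r=ray(C,u,v); return o+r*(z-o[2])/r[2]
def tri(obs):
    A=np.zeros((3,3));b=np.zeros(3);L=[]
    for C,u,v in obs:
        o,r=ray(C,u,v);P=np.eye(3)-np.outer(r,r);A+=P;b+=P@o;L.append((o,P))
    x=np.linalg.solve(A,b); return x,[np.linalg.norm(P@(x-o)) for o,P in L]
def snap(name,fn):
    im=cams.capture(name); cv2.imwrite("pics/"+fn,im[:,:,::-1]); return im
E
python3 - <<'E'
from h import *
for n in ["scene","top","wrist"]:
    C=cam(n); print(n,C["f"],C["cx"],C["cy"],C["k"],C["o"].round(3),C["R"].round(2).tolist())
a=snap("scene","s0.png"); b=snap("top","t0.png")
print(pose())
E
```

```text
scene 404.21870874276743 277.1971458407922 203.41753314250144 -0.010220902023392694 [ 1.11  -0.138  1.064] [[0.26, 0.81, -0.53], [0.97, -0.22, 0.13], [-0.01, -0.54, -0.84]]
top 426.8231556695534 276.1026193821215 208.31159631572467 0.04197261861850037 [ 0.37  -0.004  1.396] [[0.01, -0.98, 0.18], [-1.0, -0.01, 0.01], [-0.01, -0.18, -0.98]]
wrist 326.3814338482201 281.1814545669885 210.35172167245136 -0.040874946094463536 [0.069 0.627 0.384] [[0.24, 0.93, 0.28], [0.97, -0.22, -0.07], [-0.0, 0.29, -0.96]]
(array([0.14692542, 0.60679479, 0.22166198]), array([[-9.71859176e-01,  2.35561240e-01, -8.02755345e-04],
       [ 2.35562345e-01,  9.71857541e-01, -1.81730831e-03],
       [ 3.52076435e-04, -1.95526669e-03, -9.99998026e-01]]), {'time': 0.1, 'joints': array([ 1.15449421e+00,  5.28379026e-01,  1.43378655e+00, -7.48884085e-07,
        1.18141379e+00, -1.78505005e-01]), 'joint_vel': array([-0.00032626, -0.00204052, -0.00354123,  0.00011358,  0.00051067,
       -0.00147763]), 'effort': array([-6.95738290e-04, -4.40984845e+01, -1.77150339e+01,  6.34276355e-02,
        5.33607393e-02, -2.42322233e-05]), 'eef_pos': array([0.14692542, 0.60679479, 0.22166198]), 'tool_rot': array([-2.90760886e-04,  1.18618411e-01,  9.92939417e-01, -9.49850247e-04]), 'force': array([ 0.08715438,  0.19428923, -0.25449517]), 'wrist_torque': array([-0.01791023, -0.03455735,  0.02373489]), 'gripper_force': 0.0, 'grip_width': 1.0031709525331043})
```

View pics/s0.png

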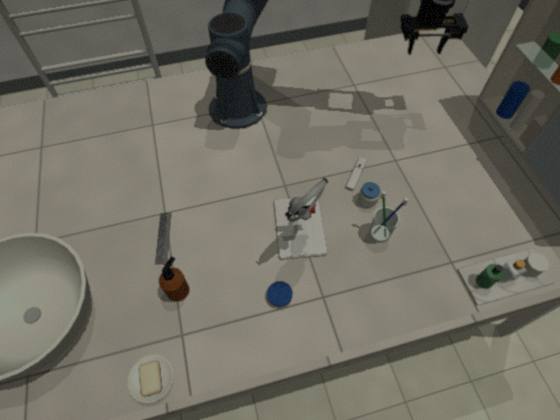

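View pics/t0.png

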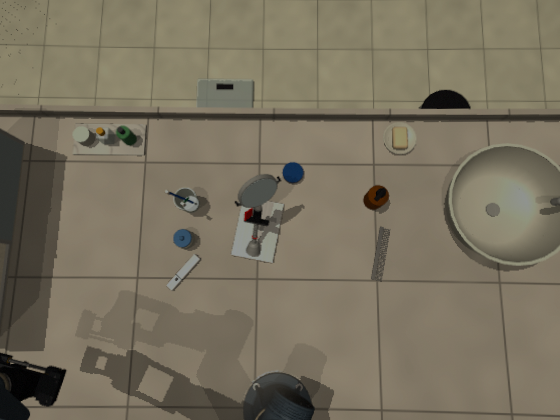

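Scene view: mirror stand at about (300,225), with cup, jar and nail case to its right, tin below. Top view: hub at about (253,245), collar/red lever (256,215), mirror disc (258,190), yoke ends (238,204) and (279,178). The mirror is clearly swivelled. I'll measure these.

Run:
```python
from h import *
T=cam("top")
im=cv2.imread("pics/t0.png"); 
cv2.imwrite("pics/t0c.png",cv2.resize(im[150:280,150:320],None,fx=4.5,fy=4.5,interpolation=cv2.INTER_CUBIC))
ims=cv2.imread("pics/s0.png")
for n,(u,v,z) in dict(hub=(253,245,.05),collar=(256,215,.1),mirror=(258,190,.2),ye1=(238,204,.2),ye2=(279,178,.2),cup=(187,203,.05),brush=(170,193,.17),jar=(183,239,.07),tin=(293,173,.025)).items(): print(n,plane(T,u,v,z).round(3))
h=cv2.cvtColor(ims,cv2.COLOR_BGR2HSV)
```

```text
hub [0.491 0.081 0.05 ]
collar [0.579 0.071 0.1  ]
mirror [0.635 0.061 0.2  ]
ye1 [0.594 0.117 0.2  ]
ye2 [0.671 0.001 0.2  ]
cup [0.623 0.296 0.05 ]
brush [0.63 0.32 0.17]
jar [0.505 0.298 0.07 ]
tin [ 0.733 -0.045  0.025]
```

View pics/t0c.png

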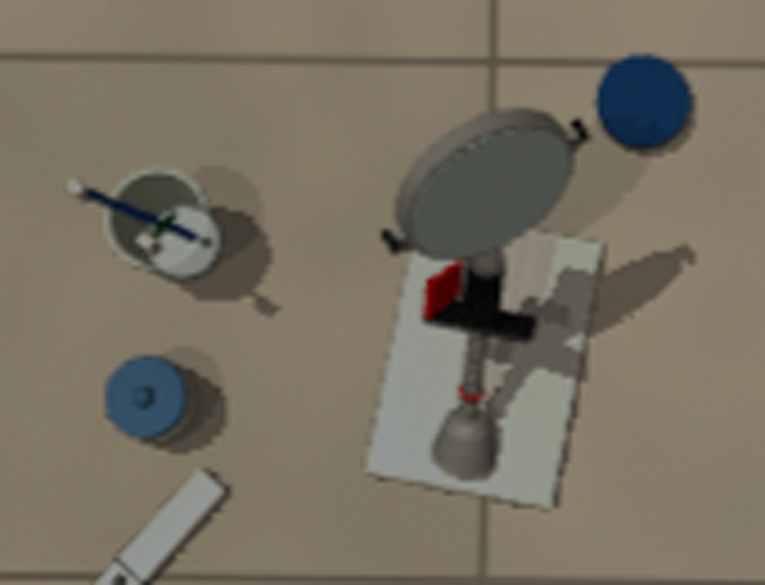

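>>> jog_arm(
  steps=[
    [[-0.65,-0.75,-0.43],0,100],
    [[-0.65,-0.75,-0.43],0,100],
    [[-0.65,-0.75,-0.43],0,100],
    [[-0.65,-0.75,-0.43],0,100],
    [[-0.65,-0.75,-0.43],0,100],
    [[-0.65,-0.75,-0.43],0,100],
    [[-0.65,-0.75,-0.43],0,100],
    [[-0.65,-0.75,-0.43],0,100],
  ],
)

```text
time: 0.77
eef_pos: [0.2842, 0.3405, 0.3525]
tool_rot: [0.0, 0.119, 0.993, -0.0]
force: [0.0, 0.0, -0.5]
grip_width: 1.0
gripper_force: 0.0
```

Run:
```python
from h import *
T=cam("top")
c=[plane(T,150+u/4.5,150+v/4.5,.016) for u,v in [(605,243),(553,507),(367,472),(412,240)]]
for p in c: print(p.round(4))
d=c[0]-c[1]; print("yaw R edge",np.degrees(np.arctan2(d[1],d[0])),np.linalg.norm(d))
d=c[2]-c[1]; print("near edge yaw",np.degrees(np.arctan2(d[1],d[0]))-90,np.linalg.norm(d))
for z in (.2,.25): 
  a,b=[plane(T,150+u/4.5,150+v/4.5,z) for u,v in [(393,241),(578,130)]]; print(a,b,np.linalg.norm(a-b),np.degrees(np.arctan2(*(a-b)[[1,0]]))-90)
p,Rt,s=pose(); print(p,Rt.round(3).tolist(),s["time"])
```

```text
[ 0.6301 -0.0175  0.016 ]
[0.438  0.0178 0.016 ]
[0.4612 0.1513 0.016 ]
[0.6307 0.1238 0.016 ]
yaw R edge -10.396135054074417 0.19529563773028752
near edge yaw -9.868591249174429 0.1355422027284866
[0.59509518 0.11883622 0.2       ] [0.66882473 0.00239931 0.2       ] 0.13781727055232232 32.34258635796793
[0.58567521 0.1137192  0.25      ] [0.65632359 0.00214821 0.25      ] 0.13205786745721163 32.34258635796793
[0.28422532 0.34046234 0.35246712] [[-0.972, 0.236, 0.001], [0.236, 0.972, -0.0], [-0.001, -0.0, -1.0]] 0.7667
```

>>> jog_arm(
  steps=[
    [[-0.81,-0.7,-0.03],-0.02,100],
    [[-0.81,-0.7,-0.03],-0.02,100],
    [[-0.81,-0.7,-0.03],-0.02,100],
    [[-0.81,-0.7,-0.03],-0.02,100],
    [[-0.81,-0.7,-0.03],-0.02,100],
    [[-0.81,-0.7,-0.03],-0.02,100],
    [[-0.81,-0.7,-0.03],-0.02,100],
    [[-0.81,-0.7,-0.03],-0.02,100],
    [[-0.81,-0.7,-0.03],-0.02,100],
    [[-0.81,-0.7,-0.03],-0.02,100],
  ],
)

```text
time: 1.6
eef_pos: [0.4708, 0.0802, 0.3599]
tool_rot: [-0.001, 0.089, 0.996, 0.0]
force: [-0.3, -0.5, -0.0]
grip_width: 1.001
gripper_force: 0.0
```

Run:
```python
from h import *
p,Rt,s=pose(); print(p,Rt.round(3).tolist(),s["time"]); C=cam("wrist"); print(C["o"])
import pickle; pickle.dump(C,open("C1.pkl","wb"))
im=snap("wrist","w1.png")
```

```text
[0.47077553 0.08019427 0.35988957] [[-0.984, 0.178, -0.002], [0.178, 0.984, 0.001], [0.002, 0.0, -1.0]] 1.6
[0.39201737 0.09509065 0.52225687]
```

View pics/w1.png

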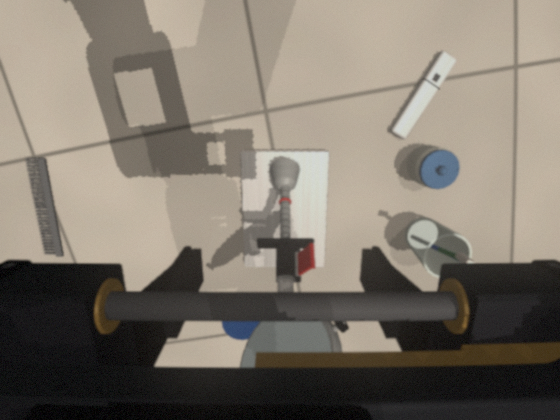

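Wrist view: base plate aligned with the picture, hub (285,172), red ring (284,200), finger bar (258–314,242), red lever (306,260), right yoke knob (343,325). Gripper hides the mirror, so I move past it for a clear view.

>>> jog_arm(
  steps=[
    [[-0.1,0.04,-0.2],0,100],
    [[-0.2,0.04,-0.2],0,100],
    [[-0.77,0.04,-0.2],0,100],
    [[-0.77,0.04,-0.2],0,100],
    [[-0.77,0.04,-0.2],0,100],
    [[-0.77,0.04,-0.2],0,100],
    [[-0.77,0.04,-0.2],0,100],
    [[-0.77,0.04,-0.2],0,100],
    [[-0.77,0.04,-0.2],0,100],
  ],
)

```text
time: 2.4
eef_pos: [0.6991, 0.0549, 0.4193]
tool_rot: [-0.002, 0.086, 0.996, 0.0]
force: [-0.2, -0.6, 0.2]
grip_width: 0.998
gripper_force: 0.0
```

Run:
```python
from h import *
p,Rt,s=pose(); print(p,s["time"]); C=cam("wrist"); print(C["o"])
import pickle; pickle.dump(C,open("C2.pkl","wb"))
im=snap("wrist","w2.png")
```

```text
[0.69905376 0.05486724 0.41928615] 2.4
[0.62048028 0.06929585 0.58178402]
```

View pics/w2.png

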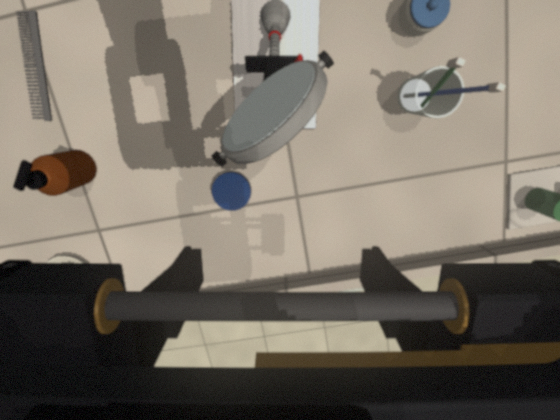

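Run:
```python
from h import *
import pickle
C1=pickle.load(open("C1.pkl","rb"));C2=pickle.load(open("C2.pkl","rb"));T=cam("top")
tA=(150+393/4.5,150+241/4.5);tB=(150+578/4.5,150+130/4.5)
for n,o in dict(A12=[(C1,343,325),(C2,325,59)],A2t=[(C2,325,59),(T,*tA)],A=[(C1,343,325),(C2,325,59),(T,*tA)],B=[(C2,220,158),(T,*tB)],ring=[(C1,284,200),(C2,274,32)],hubtop=[(C1,285.5,187),(C2,275,20)],barR=[(C1,258,242),(T,150+530/4.5,150+328/4.5)]).items():
    x,r=tri(o); print(n,x.round(4),np.round(r,4))
a=cv2.imread("pics/w1.png")[135:335,220:360]; b=cv2.imread("pics/w2.png")[20:190,200:345]
f=lambda i:cv2.resize(i,None,fx=2.7,fy=2.7,interpolation=cv2.INTER_CUBIC)
a,b=f(a),f(b); H=max(a.shape[0],b.shape[0]); print(a.shape,b.shape)
o=np.zeros((H,a.shape[1]+b.shape[1],3),np.uint8); o[:a.shape[0],:a.shape[1]]=a; o[:b.shape[0],a.shape[1]:]=b
cv2.imwrite("pics/c12.png",o)
```

```text
A12 [0.5832 0.116  0.2726] [0.0013 0.0013]
A2t [0.5825 0.1135 0.2685] [0.0017 0.0017]
A [0.5825 0.1144 0.2727] [0.0029 0.0007 0.0032]
B [0.6535 0.0022 0.2604] [0.0003 0.0003]
ring [0.512  0.0777 0.0752] [0.0002 0.0002]
hubtop [0.4954 0.0824 0.068 ] [0.0003 0.0003]
barR [0.553  0.0339 0.1136] [0.0004 0.0004]
(540, 378, 3) (459, 392, 3)
```

View pics/c12.png

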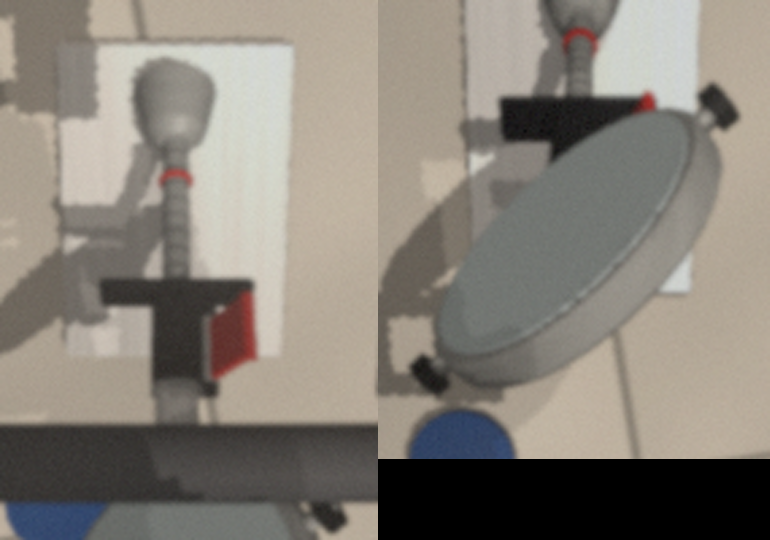

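Run:
```python
from h import *
import pickle
C1=pickle.load(open("C1.pkl","rb"));C2=pickle.load(open("C2.pkl","rb"));T=cam("top")
w1=lambda u,v:(C1,220+u/2.7,135+v/2.7); w2=lambda u,v:(C2,200+(u-378)/2.7,20+v/2.7)
c=[plane(*w1(u,v),.016) for u,v in [(62,42),(293,40),(283,356),(66,354)]]
for p in c: print(p.round(4))
print([np.linalg.norm(c[i]-c[(i+1)%4]).round(4) for i in range(4)])
ang=lambda d:np.degrees(np.arctan2(d[1],d[0]))
print(ang(c[1]-c[0])-90,ang(c[2]-c[1]),ang(c[2]-c[3])-90,ang(c[3]-c[0]))
y=np.radians(-10.5); ex=np.array([np.cos(y),np.sin(y),0]); ey=np.array([-np.sin(y),np.cos(y),0])
m=np.mean(c,0); O=m-0.055*ex; O[2]=0; print("origin",O, "near-edge",((c[0]+c[1])/2+.045*ex).round(4))
def onpl(o): # intersect with plane stand y=0
    oo,r=ray(*o); t=-((oo-O)@ey)/(r@ey); return oo+r*t
L=lambda p:np.array([(p-O)@ex,(p-O)@ey,p[2]]).round(4)
for n,o in dict(ring=[w1(177,180),w2(580,40)],barL=[w1(100,280)],barR=[w1(255,280)],A=[w1(327,514),w2(719,106)],B=[w2(430,374),(T,150+578/4.5,150+130/4.5)],barLt=[w1(100,280),w2(502,98)]).items():
    if len(o)>1: x,r=tri(o); print(n,x.round(4),L(x),np.round(r,4))
# points lying on the post's robot-side line: intersect ray with plane containing post axis & stand y (ring, bar)
pz=np.array([np.sin(np.radians(40))*ex[0],np.sin(np.radians(40))*ex[1],np.cos(np.radians(40))])
n=np.cross(pz,ey); P0=O+[0,0,.04]
for nm,o,off in [("ring1",w1(177,172),.0095),("ring1b",w1(177,186),.0095),("ring2",w2(580,34),.0095),("barL",w1(100,281),.012),("barR",w1(255,281),.012),("bar2",w2(502,98),.012)]:
    oo,r=ray(*o); nn=n if n[2]>0 else -n
    t=((P0+nn*off-oo)@nn)/(r@nn); x=oo+r*t; print(nm,"s=",round((x-P0)@pz,4),"y=",round((x-O)@ey,4))
```

```text
[0.4391 0.0268 0.016 ]
[0.4613 0.1566 0.016 ]
[0.6572 0.1234 0.016 ]
[ 0.6314 -0.0121  0.016 ]
[np.float64(0.1316), np.float64(0.1988), np.float64(0.1379), np.float64(0.1962)]
-9.7033472972156 -9.614780971114154 -10.799270706540966 -11.426020270166486
origin [0.49318251 0.08368568 0.        ] near-edge [0.4944 0.0835 0.016 ]
ring [0.5154 0.0788 0.0729] [ 0.0227 -0.0008  0.0729] [0.0004 0.0004]
A [0.5836 0.1157 0.2726] [0.083  0.0479 0.2726] [0.0001 0.0001]
B [0.6534 0.002  0.2622] [ 0.1724 -0.0511  0.2622] [0.0001 0.0001]
barLt [0.5444 0.0358 0.124 ] [ 0.0591 -0.0377  0.124 ] [0.0004 0.0004]
ring1 s= 0.0387 y= -0.0005
ring1b s= 0.0475 y= -0.0005
ring2 s= 0.0447 y= -0.001
barL s= 0.1047 y= -0.0378
barR s= 0.1043 y= 0.0368
bar2 s= 0.1077 y= -0.0367
```

```bash
cat >> h.py <<'E'
MC=np.array([.6185,.0589,.267])
E
python3 - <<'E'
from h import *
import pickle
C2=pickle.load(open("C2.pkl","rb"))
a=np.radians(32.2); b=np.array([np.cos(a),np.sin(a),0]); z=np.array([0,0,1.])
to=lambda P:((proj(C2,P)-[200,20])*2.7+[378,0]).round(0)
for t in np.arange(.2,.56,.05):
    up=np.sin(t)*b+np.cos(t)*z; nb=np.cos(t)*b-np.sin(t)*z
    print(t.round(2),to(MC+.058*up-.007*nb),to(MC+.058*up+.007*nb),to(MC-.058*up-.007*nb))
g=cv2.imread("pics/c12.png",0)
p0=to(MC+.0*z); p=to(MC+.058*b); d=(p-p0)/np.linalg.norm(p-p0); print(p0,d)
print([(k,*(p0+d*k).astype(int),int(g[int(p0[1]+d[1]*k),int(p0[0]+d[0]*k)])) for k in range(-100,140,6)])
E
```

```text
0.2 [571. 260.] [603. 296.] [540. 212.]
0.25 [578. 267.] [610. 303.] [535. 206.]
0.3 [585. 275.] [616. 310.] [530. 201.]
0.35 [592. 283.] [622. 317.] [526. 195.]
0.4 [598. 290.] [628. 323.] [521. 190.]
0.45 [605. 298.] [633. 329.] [516. 185.]
0.5 [611. 305.] [638. 334.] [511. 180.]
0.55 [617. 311.] [643. 340.] [507. 175.]
[567. 247.] [0.66062789 0.75071352]
[(-100, np.int64(500), np.int64(171), 129), (-94, np.int64(504), np.int64(176), 129), (-88, np.int64(508), np.int64(180), 119), (-82, np.int64(512), np.int64(185), 107), (-76, np.int64(516), np.int64(189), 105), (-70, np.int64(520), np.int64(194), 112), (-64, np.int64(524), np.int64(198), 114), (-58, np.int64(528), np.int64(203), 116), (-52, np.int64(532), np.int64(207), 116), (-46, np.int64(536), np.int64(212), 115), (-40, np.int64(540), np.int64(216), 114), (-34, np.int64(544), np.int64(221), 116), (-28, np.int64(548), np.int64(225), 115), (-22, np.int64(552), np.int64(230), 115), (-16, np.int64(556), np.int64(234), 117), (-10, np.int64(560), np.int64(239), 115), (-4, np.int64(564), np.int64(243), 116), (2, np.int64(568), np.int
[... 221 characters left out ...]
8, np.int64(592), np.int64(275), 115), (44, np.int64(596), np.int64(280), 136), (50, np.int64(600), np.int64(284), 117), (56, np.int64(603), np.int64(289), 142), (62, np.int64(607), np.int64(293), 143), (68, np.int64(611), np.int64(298), 144), (74, np.int64(615), np.int64(302), 144), (80, np.int64(619), np.int64(307), 145), (86, np.int64(623), np.int64(311), 143), (92, np.int64(627), np.int64(316), 133), (98, np.int64(631), np.int64(320), 155), (104, np.int64(635), np.int64(325), 167), (110, np.int64(639), np.int64(329), 169), (116, np.int64(643), np.int64(334), 166), (122, np.int64(647), np.int64(338), 168), (128, np.int64(651), np.int64(343), 168), (134, np.int64(655), np.int64(347), 169)]
```

>>> jog_arm(
  steps=[
    [[0.267,-0.033,0],0.266,100],
    [[0.267,-0.033,0],0.266,100],
    [[0.267,-0.033,0],0.266,100],
    [[0.267,-0.033,0],0.266,100],
    [[0.267,-0.033,0],0.266,100],
    [[0.267,-0.033,0],0.266,100],
    [[0.267,-0.033,0],0.266,100],
    [[0.267,-0.033,0],0.266,100],
    [[0.267,-0.033,0.1],0.266,100],
    [[0.267,-0.033,0.2],0.266,100],
    [[0.267,-0.033,0.2],0.266,100],
  ],
)

```text
time: 3.37
eef_pos: [0.6145, 0.0583, 0.3553]
tool_rot: [-0.006, 0.483, 0.876, -0.002]
force: [-1.4, -1.1, -1.1]
grip_width: 1.0
gripper_force: 0.0
```

Run:
```python
from h import *
p,Rt,s=pose(); print(p,Rt.round(4).tolist(),s["force"],s["joints"].round(2)); d=np.array([*MC[:2],.297])-p; print(Rt.T@d/.3, np.degrees(np.arctan2(Rt[1,0],Rt[0,0])))
im=snap("wrist","w3.png")
```

```text
[0.61445686 0.05832345 0.35531563] [[-0.5339, 0.8454, -0.0121], [0.8455, 0.534, 0.0011], [0.0074, -0.0097, -0.9999]] [-1.42324724 -1.14524605 -1.06381573] [-0.09  0.41  1.27  0.    1.48 -0.65]
[-0.00700574  0.0142966   0.19421006] 122.27167046207263
```

View pics/w3.png

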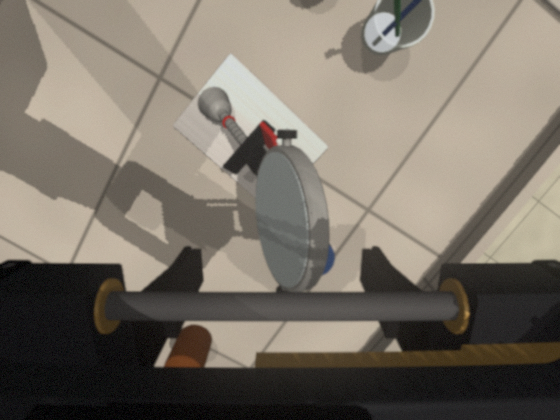

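Wrist view: the mirror lies edge-on between the fingers (disc 255–328 across, knob at (288,133)), its axis vertical in the picture, so the spin is right. Descending.

>>> jog_arm(
  steps=[
    [[0,0,0.07],0,100],
    [[0,0,0.14],0,100],
    [[0,0,0.207],0,100],
    [[0,0,0.207],0,100],
    [[0,0,0.207],0,100],
    [[0,0,0.207],0,100],
  ],
)

```text
time: 3.92
eef_pos: [0.6206, 0.0574, 0.3011]
tool_rot: [0.002, 0.484, 0.875, 0.001]
force: [0.0, 0.3, 1.0]
grip_width: 0.999
gripper_force: 0.0
```

Run:
```python
from h import *
p,Rt,s=pose(); print(p,Rt.round(4).tolist(),s["force"],s["time"]); d=np.array([*MC[:2],.297])-p; print(Rt.T@d/.3, np.degrees(np.arctan2(Rt[1,0],Rt[0,0])))
```

```text
[0.62059114 0.05735389 0.30111264] [[-0.532, 0.8467, 0.0042], [0.8468, 0.532, -0.0003], [-0.0025, 0.0034, -1.0]] [0.00917719 0.30323522 1.0075534 ] 3.9167
[ 0.00810593 -0.00320723  0.01367797] 122.13968637688836
```

>>> jog_arm(
  steps=[
    [[0.008,-0.003,0.014],0,50],
    [[0.008,-0.003,0.014],0,50],
    [[0.008,-0.003,0.014],0,30],
    [[0.008,-0.003,0.014],0,30],
    [[0.008,-0.003,0.014],0,10],
    [[0.008,-0.003,0.014],0,10],
    [[0.008,-0.003,0.014],0,10],
    [[0.008,-0.003,0.014],0,10],
  ],
  squeeze=15,
)

```text
time: 4.58
eef_pos: [0.6181, 0.059, 0.2947]
tool_rot: [0.001, 0.484, 0.875, 0.001]
force: [0.9, 1.7, 1.4]
grip_width: 0.476
gripper_force: 0.7
```

Run:
```python
from h import *
p,Rt,s=pose(); print(p,s["force"],Rt.T@s["force"],s["wrist_torque"],s["grip_width"]*87,s["gripper_force"],s["time"])
```

```text
[0.61807381 0.05902206 0.29466756] [0.90703834 1.7383191  1.35680421] [ 0.98989496  1.69454841 -1.35425373] [ 0.07335453 -0.24056798 -0.02542174] 41.428868907729075 0.7084779068827629 4.5833
```

Fingers still moving; let them close.

>>> jog_arm(
  steps=[
    [[0,0,0],0,10],
    [[0,0,0],0,10],
    [[0,0,0],0,10],
    [[0,0,0],0,10],
    [[0,0,0],0,10],
    [[0,0,0],0,10],
    [[0,0,0],0,10],
    [[0,0,0],0,10],
  ],
)

```text
time: 5.25
eef_pos: [0.6173, 0.0588, 0.2943]
tool_rot: [0.0, 0.484, 0.875, -0.0]
force: [2.0, 1.2, 2.1]
grip_width: 0.158
gripper_force: 14.9
```

Run:
```python
from h import *
p,Rt,s=pose(); print(p,s["force"],Rt.T@s["force"],s["wrist_torque"],s["grip_width"]*87,s["gripper_force"],s["time"])
```

```text
[0.61730852 0.05875279 0.29431114] [2.01875923 1.18903993 2.09368842] [-0.0653629   2.34195222 -2.09373434] [ 0.0272943  -0.09639989 -0.03615649] 13.733547640176818 14.948453594652165 5.25
```

>>> jog_arm(
  steps=[
    [[0,0.003,0],0.03,10],
    [[0,0.003,0],0.06,10],
    [[0,0.003,0],0.09,10],
    [[0,0.003,0],0.12,10],
    [[0,0.003,0],0.15,10],
    [[0,0.003,0],0.18,10],
    [[0,0.003,0],0.21,10],
    [[0,0.003,0],0.236,10],
    [[0,0.003,0],0.236,10],
    [[0,0.003,0],0.236,10],
    [[0,0.003,0],0.236,10],
    [[0,0.003,0],0.236,10],
  ],
  squeeze=25,
)

```text
time: 6.25
eef_pos: [0.6175, 0.0588, 0.2942]
tool_rot: [-0.0, 0.768, 0.641, -0.001]
force: [-2.5, -1.6, 3.9]
grip_width: 0.155
gripper_force: 24.9
```

Run:
```python
from h import *
p,Rt,s=pose(); print(p,s["force"],Rt.T@s["force"],s["wrist_torque"],s["grip_width"]*87,s["gripper_force"],s["time"],Rt.round(4).tolist(),np.degrees(np.arctan2(Rt[1,0],Rt[0,0])))
```

```text
[0.61746659 0.05880534 0.29423764] [-2.50030419 -1.62949145  3.92409108] [-2.05596027 -2.1730052  -3.91871535] [-0.44882275  0.50952467  0.02490088] 13.498104650035842 24.941526878101286 6.25 [[0.1792, 0.9838, -0.0015], [0.9838, -0.1792, -0.001], [-0.0012, -0.0013, -1.0]] 79.6791874673858
```

>>> jog_arm(
  steps=[
    [[0,-0.001,0],0,10],
    [[0,-0.001,0],0,10],
    [[0,-0.001,0],0,63],
    [[0,-0.001,0],0,63],
    [[0,-0.001,0],0,63],
    [[0,-0.001,-0.02],0,63],
    [[0,-0.001,-0.1],0,63],
    [[0,-0.001,-0.2],0,63],
    [[0,-0.001,-0.3],0,63],
    [[0,-0.001,-0.4],0,63],
    [[0,-0.001,-0.4],0,63],
  ],
)

```text
time: 7.17
eef_pos: [0.6208, 0.0595, 0.4222]
tool_rot: [0.005, 0.768, 0.64, 0.005]
force: [0.1, 0.2, 1.0]
grip_width: 0.619
gripper_force: 0.0
```

Run:
```python
from h import *
p,Rt,s=pose(); print(p,s["force"],s["grip_width"],s["time"],Rt.round(3).tolist())
y=np.radians(-10.3); ex=np.array([np.cos(y),np.sin(y),0]); ey=np.array([-np.sin(y),np.cos(y),0]);O=np.array([.4935,.0837,0])
t=O+.0746*ex+.0085*ey+[0,0,.4]; print(t,Rt.T@(t-p)/.3)
```

```text
[0.62082879 0.0595454  0.42221434] [0.14565729 0.17889935 1.04036754] 0.6194154139130819 7.1667 [[0.18, 0.984, 0.015], [0.984, -0.18, -0.001], [0.002, 0.015, -1.0]]
[0.56841764 0.07872438 0.4       ] [ 0.03133362 -0.18440723  0.07144026]
```

Run:
```python
from h import *
import pickle
C=cam("wrist"); pickle.dump(C,open("C4.pkl","wb")); im=snap("wrist","w4.png")
cv2.imwrite("pics/w4c.png",cv2.resize(im[100:300,180:390,::-1],None,fx=3,fy=3,interpolation=cv2.INTER_CUBIC))
```

```text
(no output)
```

View pics/w4c.png

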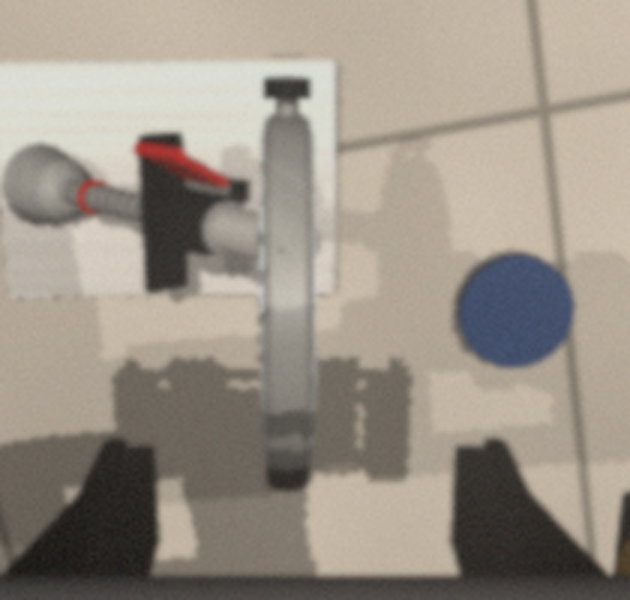

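Mirror now stands edge-on (x 265–312 in the crop) parallel to the plate's edge: upright and square. Lever open at (138–230,150–185). Moving over the collar with the camera to the robot's side.

>>> jog_arm(
  steps=[
    [[0.031,-0.184,0],-0.5,63],
    [[0.031,-0.184,0],-0.5,63],
    [[0.031,-0.184,0],-0.5,63],
    [[0.031,-0.184,0],-0.5,63],
    [[0.031,-0.184,0],-0.5,63],
    [[0.031,-0.184,0],-0.5,63],
    [[0.031,-0.184,0],-0.5,63],
    [[0.031,-0.184,0],-0.5,63],
    [[0.031,-0.184,0],-0.5,63],
    [[0.031,-0.184,0],-0.5,63],
    [[0.031,-0.184,0],-0.5,63],
    [[0.031,-0.184,0],-0.5,63],
  ],
)

```text
time: 8.22
eef_pos: [0.5646, 0.0787, 0.4129]
tool_rot: [-0.001, 0.123, 0.992, 0.0]
force: [0.6, 0.9, -0.5]
grip_width: 0.63
gripper_force: 0.0
```

>>> jog_arm(
  steps=[
    [[0,0,0],-0.01,63],
    [[0,0,0],-0.01,63],
    [[0,0,0],-0.01,63],
    [[0,0,0],-0.01,63],
  ],
)

```text
time: 8.55
eef_pos: [0.5649, 0.0786, 0.4136]
tool_rot: [-0.001, 0.11, 0.994, 0.0]
force: [0.7, 0.3, 0.0]
grip_width: 0.633
gripper_force: 0.0
```

```bash
cat >> h.py <<'E'
y=np.radians(-10.3); ex=np.array([np.cos(y),np.sin(y),0]); ey=np.array([-np.sin(y),np.cos(y),0]);O=np.array([.4935,.0837,0])
def st(tx=None,ty=None,tz=None):
    p,Rt,s=pose(); l=np.array([(p-O)@ex,(p-O)@ey,p[2]]); F=s["force"]
    print("local",(l*1e3).round(1),"F local",np.round([F@ex,F@ey,F[2]],1),"Fpost",round(F@(ex*.643)+F[2]*.766,1),"w",round(s["grip_width"]*87,1),"gf",round(s["gripper_force"],1),"t",s["time"],"ang",np.degrees(np.arctan2(Rt[1,0],Rt[0,0])).round(2),"q",s["joints"].round(2))
    if tx is not None: print("shares",(Rt.T@(O+tx*ex+ty*ey+[0,0,tz]-p)/.3).round(4))
E
python3 - <<'E'
from h import *
st(.0746,.0085,.16)
import pickle
C1=pickle.load(open("C1.pkl","rb"));C4=pickle.load(open("C4.pkl","rb"))
for a,b in [((253,293),(138,150)),((258,355),(225,183))]:
  x,r=tri([(C1,220+a[0]/2.7,135+a[1]/2.7),(C4,180+b[0]/3,100+b[1]/3)]); print([(x-O)@ex,(x-O)@ey,x[2]],r)
E
```

```text
local [ 71.2   7.7 413.6] F local [0.6 0.4 0. ] Fpost 0.4 w 55.1 gf 0.0 t 8.55 ang 167.31 q [-0.06  0.29  1.29  0.    1.56 -1.41]
shares [-0.0124  0.0031  0.8453]
[np.float64(0.05924342138017587), np.float64(0.03225317513460368), np.float64(0.14071536590123868)] [np.float64(0.0022548329178129086), np.float64(0.002254832917812909)]
[np.float64(0.09407156111460685), np.float64(0.026671376979548245), np.float64(0.14466846866721286)] [np.float64(0.0119337888111315), np.float64(0.011933788811131472)]
```

>>> jog_arm(
  steps=[
    [[-0.012,0.003,0],-0.013,63],
    [[-0.012,0.003,0.1],-0.013,63],
    [[-0.012,0.003,0.2],-0.013,63],
    [[-0.012,0.003,0.3],-0.013,63],
    [[-0.012,0.003,0.4],-0.013,63],
    [[-0.012,0.003,0.5],-0.013,63],
    [[-0.012,0.003,0.57],-0.013,63],
    [[-0.012,0.003,0.64],-0.013,63],
    [[-0.012,0.003,0.7],-0.013,63],
    [[-0.012,0.003,0.7],-0.013,63],
    [[-0.012,0.003,0.7],-0.013,63],
  ],
)

```text
time: 9.47
eef_pos: [0.5683, 0.0786, 0.2034]
tool_rot: [-0.001, 0.09, 0.996, -0.0]
force: [0.3, -0.8, -0.0]
grip_width: 0.627
gripper_force: 0.0
```

Run:
```python
from h import *
st(.0746,.0085,.16)
im=snap("wrist","w5.png")
cv2.imwrite("pics/w5c.png",cv2.resize(im[130:360,140:420,::-1],None,fx=2.6,fy=2.6,interpolation=cv2.INTER_CUBIC))
```

```text
local [ 74.5   8.3 203.4] F local [ 0.5 -0.8 -0. ] Fpost 0.3 w 54.6 gf 0.0 t 9.4667 ang 169.67 q [-0.06  0.48  1.58  0.    1.08 -1.45]
shares [-0.0006  0.0006  0.1448]
```

View pics/w5c.png

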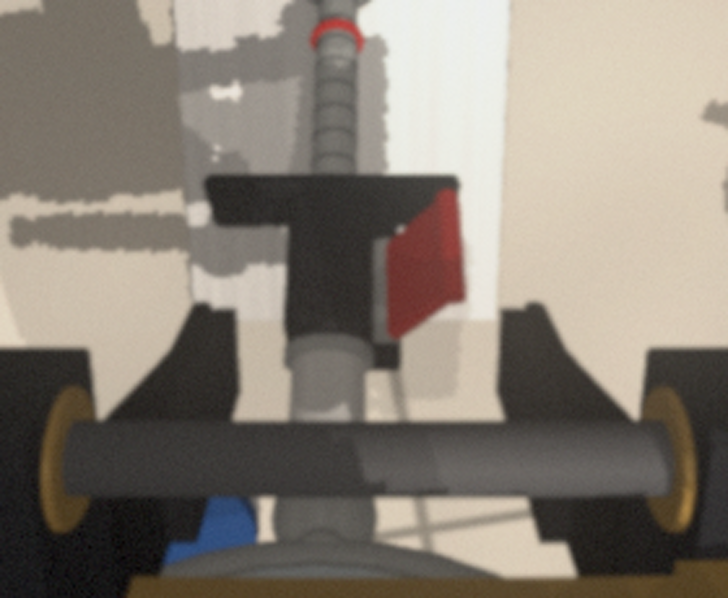

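Wrist close view: fingertips (238 and 498 inner edges) straddle the collar (287–385) and lever tip (463,295); bar at row ~180–220, ring at (337,35). Descending to the bar.

>>> jog_arm(
  steps=[
    [[0,0.004,0],0,63],
    [[0,0.004,0.05],0,63],
    [[0,0.004,0.1],0,63],
    [[0,0.004,0.15],0,63],
    [[0,0.004,0.2],0,63],
    [[0,0.004,0.2],0,63],
    [[0,0.004,0.2],0,63],
  ],
)

```text
time: 10.1
eef_pos: [0.5695, 0.0798, 0.145]
tool_rot: [0.0, 0.09, 0.996, 0.0]
force: [0.3, -0.5, -0.5]
grip_width: 0.631
gripper_force: 0.0
```

Run:
```python
from h import *
st(.0746,.0095,.132)
```

```text
local [ 75.5   9.8 145. ] F local [ 0.4 -0.5 -0.5] Fpost -0.1 w 54.9 gf 0.0 t 10.1 ang 169.7 q [-0.06  0.56  1.63  0.    0.95 -1.45]
shares [ 0.003  -0.0009  0.0433]
```

>>> jog_arm(
  steps=[
    [[0.003,-0.001,0.02],0,63],
    [[0.003,-0.001,0.04],0,63],
    [[0.003,-0.001,0.04],0,63],
    [[0.008,-0.001,0.047],0,63],
    [[0.014,-0.001,0.053],0,63],
    [[0.019,-0.001,0.06],0,63],
    [[0.024,-0.001,0.066],0,63],
    [[0.024,-0.001,0.066],0,63],
  ],
)

```text
time: 10.77
eef_pos: [0.5626, 0.0806, 0.125]
tool_rot: [0.001, 0.09, 0.996, -0.0]
force: [1.6, 0.4, 4.2]
grip_width: 0.627
gripper_force: 1.9
```

Run:
```python
from h import *
st()
```

```text
local [ 68.5   9.3 125. ] F local [1.5 0.7 4.2] Fpost 4.2 w 54.6 gf 1.9 t 10.7667 ang 169.72 q [-0.05  0.58  1.67 -0.    0.89 -1.45]
```

>>> jog_arm(
  steps=[
    [[0.0075,0,0.0089],0,63],
    [[0.015,0,0.0179],0,63],
    [[0.0225,0,0.0268],0,63],
    [[0.03,0,0.0358],0,63],
    [[0.0375,0,0.0447],0,63],
    [[0.045,0,0.0536],0,63],
    [[0.0525,0,0.0626],0,63],
    [[0.06,0,0.0715],0,63],
    [[0.0675,0,0.0805],0,63],
    [[0.075,0,0.0894],0,63],
    [[0.075,0,0.0894],0,63],
    [[0.075,0,0.0894],0,63],
  ],
)

```text
time: 11.77
eef_pos: [0.5411, 0.0845, 0.0984]
tool_rot: [0.001, 0.09, 0.996, -0.0]
force: [0.3, -1.2, 5.3]
grip_width: 0.633
gripper_force: 2.6
```

Run:
```python
from h import *
import pickle
st(); C=cam("wrist"); pickle.dump(C,open("C6.pkl","wb")); im=snap("wrist","w6.png")
h=cv2.cvtColor(im,cv2.COLOR_RGB2HSV); m=((h[...,0]<8)|(h[...,0]>172))&(h[...,1]>140)&(h[...,2]>60)
n,_,S,ct=cv2.connectedComponentsWithStats(m.astype(np.uint8)); print([(S[i].tolist(),ct[i].round()) for i in range(1,n) if S[i,4]>8])
```

```text
local [46.7  9.3 98.4] F local [ 0.6 -1.2  5.3] Fpost 4.4 w 55.1 gf 2.6 t 11.7667 ang 169.72 q [-0.05  0.6   1.74 -0.    0.8  -1.44]
[([249, 199, 27, 11, 105], array([261., 202.])), ([290, 252, 43, 40, 1211], array([313., 276.])), ([291, 322, 21, 8, 95], array([298., 324.]))]
```

>>> jog_arm(
  steps=[
    [[0.0043,0,0.0051],0,63],
    [[0.0086,0,0.0102],0,63],
    [[0.0129,0,0.0153],0,63],
    [[0.0171,0,0.0204],0,63],
    [[0.0214,0,0.0255],0,63],
    [[0.0214,0,0.0255],0,63],
    [[0.0214,0,0.0255],0,63],
  ],
)

```text
time: 12.4
eef_pos: [0.5349, 0.0857, 0.0908]
tool_rot: [0.002, 0.09, 0.996, -0.0]
force: [1.2, -1.3, 6.5]
grip_width: 0.631
gripper_force: 2.7
```

Run:
```python
from h import *
st(); im=snap("wrist","w7.png")
cv2.imwrite("pics/w7c.png",cv2.resize(im[170:330,180:360,::-1],None,fx=3.7,fy=3.7,interpolation=cv2.INTER_CUBIC))
```

```text
local [40.4  9.3 90.8] F local [ 1.4 -1.1  6.5] Fpost 5.9 w 54.9 gf 2.7 t 12.4 ang 169.71 q [-0.05  0.61  1.76 -0.    0.77 -1.44]
```

View pics/w7c.png

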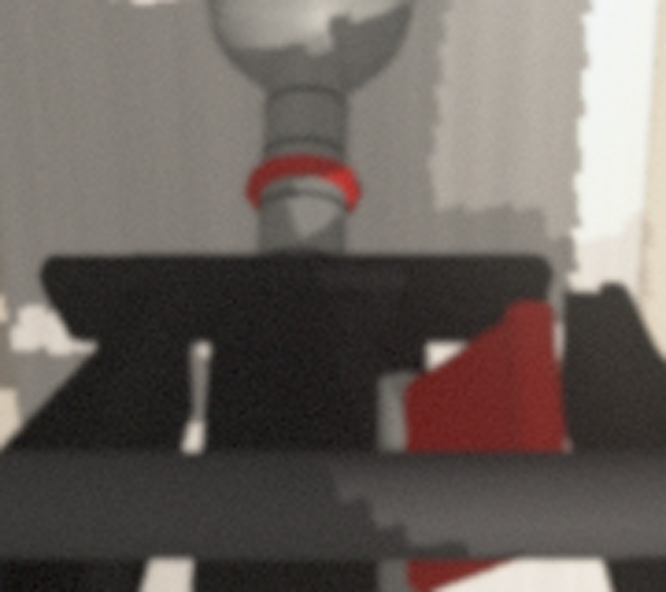

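Ring (302,185 in the crop) still shows a gap to the bar's lower edge (row 255); force 5.9 N is spring only. Continuing in small steps by feel.

>>> jog_arm(
  steps=[
    [[0.0021,0,0.0026],0,63],
    [[0.0043,0,0.0051],0,63],
    [[0.0064,0,0.0077],0,63],
    [[0.0086,0,0.0102],0,63],
    [[0.0086,0,0.0102],0,63],
  ],
)

```text
time: 12.87
eef_pos: [0.5324, 0.0861, 0.0878]
tool_rot: [0.002, 0.09, 0.996, -0.0]
force: [1.1, -0.4, 6.3]
grip_width: 0.631
gripper_force: 2.8
```

```bash
cat >> h.py <<'E'
def ringcheck():
    im=cams.capture("wrist"); h=cv2.cvtColor(im,cv2.COLOR_RGB2HSV); m=((h[...,0]<8)|(h[...,0]>172))&(h[...,1]>120)&(h[...,2]>50)
    m[:,281:]=0; ys,xs=np.where(m); g=im.max(2); c=g[190:270,255:267].mean(1).round().astype(int)
    print("ring rows",ys.min() if len(ys) else None,ys.max() if len(ys) else None,len(ys)); print(dict(zip(range(190,270,2),c[::2].tolist())))
E
python3 - <<'E'
from h import *
st(); ringcheck()
E
```

```text
local [37.8  9.3 87.8] F local [ 1.2 -0.2  6.3] Fpost 5.6 w 54.9 gf 2.8 t 12.8667 ang 169.72 q [-0.05  0.61  1.76 -0.    0.76 -1.44]
ring rows 217 231 183
{190: 102, 192: 103, 194: 103, 196: 101, 198: 89, 200: 93, 202: 102, 204: 101, 206: 102, 208: 101, 210: 100, 212: 87, 214: 91, 216: 106, 218: 132, 220: 154, 222: 158, 224: 134, 226: 114, 228: 98, 230: 118, 232: 114, 234: 103, 236: 97, 238: 74, 240: 39, 242: 37, 244: 38, 246: 37, 248: 36, 250: 34, 252: 34, 254: 33, 256: 34, 258: 34, 260: 32, 262: 33, 264: 31, 266: 31, 268: 32}
```

>>> jog_arm(
  steps=[
    [[0.0021,0,0.0026],0,63],
    [[0.0043,0,0.0051],0,63],
    [[0.0064,0,0.0077],0,63],
    [[0.0086,0,0.0102],0,63],
    [[0.0086,0,0.0102],0,63],
  ],
)

```text
time: 13.33
eef_pos: [0.5299, 0.0866, 0.0848]
tool_rot: [0.002, 0.09, 0.996, -0.0]
force: [0.9, -0.5, 5.8]
grip_width: 0.628
gripper_force: 2.9
```

Run:
```python
from h import *
st(); ringcheck()
```

```text
local [35.3  9.3 84.8] F local [ 1.  -0.3  5.8] Fpost 5.1 w 54.6 gf 2.9 t 13.3333 ang 169.72 q [-0.05  0.62  1.77 -0.    0.75 -1.44]
ring rows 224 237 183
{190: 103, 192: 100, 194: 102, 196: 102, 198: 102, 200: 101, 202: 100, 204: 85, 206: 96, 208: 101, 210: 101, 212: 101, 214: 107, 216: 120, 218: 100, 220: 109, 222: 118, 224: 139, 226: 155, 228: 148, 230: 122, 232: 106, 234: 85, 236: 96, 238: 83, 240: 41, 242: 39, 244: 38, 246: 38, 248: 35, 250: 34, 252: 34, 254: 34, 256: 33, 258: 34, 260: 32, 262: 33, 264: 32, 266: 31, 268: 30}
```

>>> jog_arm(
  steps=[
    [[0.0021,0,0.0026],0,63],
    [[0.0043,0,0.0051],0,63],
    [[0.0054,0,0.0064],0,63],
    [[0.0054,0,0.0064],0,63],
  ],
)

```text
time: 13.72
eef_pos: [0.5284, 0.0868, 0.0829]
tool_rot: [0.002, 0.09, 0.996, -0.0]
force: [1.7, -0.8, 6.4]
grip_width: 0.63
gripper_force: 3.0
```

Run:
```python
from h import *
st(); ringcheck()
```

```text
local [33.8  9.3 82.9] F local [ 1.8 -0.5  6.4] Fpost 6.1 w 54.8 gf 3.0 t 13.7167 ang 169.72 q [-0.05  0.62  1.78 -0.    0.74 -1.44]
ring rows 227 239 179
{190: 110, 192: 106, 194: 102, 196: 100, 198: 102, 200: 102, 202: 102, 204: 101, 206: 95, 208: 84, 210: 99, 212: 101, 214: 102, 216: 106, 218: 122, 220: 127, 222: 101, 224: 112, 226: 120, 228: 144, 230: 155, 232: 139, 234: 105, 236: 89, 238: 60, 240: 38, 242: 38, 244: 38, 246: 36, 248: 35, 250: 33, 252: 35, 254: 33, 256: 33, 258: 32, 260: 32, 262: 32, 264: 31, 266: 31, 268: 30}
```

>>> jog_arm(
  steps=[
    [[0.0021,0,0.0026],0,63],
    [[0.0032,0,0.0038],0,63],
    [[0.0032,0,0.0038],0,63],
  ],
)

```text
time: 14.02
eef_pos: [0.5275, 0.087, 0.0818]
tool_rot: [0.002, 0.09, 0.996, -0.0]
force: [1.7, -0.4, 7.2]
grip_width: 0.627
gripper_force: 3.1
```

Run:
```python
from h import *
st(); ringcheck()
```

```text
local [32.8  9.3 81.8] F local [ 1.7 -0.1  7.2] Fpost 6.6 w 54.6 gf 3.1 t 14.0167 ang 169.72 q [-0.05  0.62  1.78 -0.    0.74 -1.44]
ring rows 229 239 172
{190: 113, 192: 110, 194: 105, 196: 101, 198: 100, 200: 102, 202: 102, 204: 102, 206: 102, 208: 95, 210: 84, 212: 100, 214: 110, 216: 125, 218: 127, 220: 128, 222: 129, 224: 102, 226: 111, 228: 119, 230: 140, 232: 155, 234: 144, 236: 110, 238: 84, 240: 40, 242: 39, 244: 37, 246: 37, 248: 34, 250: 33, 252: 34, 254: 33, 256: 32, 258: 32, 260: 33, 262: 32, 264: 33, 266: 32, 268: 32}
```

Run:
```python
from h import *
C=cam("wrist"); st()
c,s_=np.cos(np.radians(40)),np.sin(np.radians(40))
P=lambda x,s:O+[0,0,.04]+ex*(s*s_+x*c)+np.array([0,0,s*c-x*s_])
for s in np.arange(.040,.0551,.0015): print(round(s*1e3,1),"collar-12:",proj(C,P(-.012,s)).round(1),"ring up:",proj(C,P(-.0095,s)).round(1),"ring low:",proj(C,P(-.0095,s-.003)).round(1))
```

```text
local [32.8  9.3 81.8] F local [ 1.5 -0.8  6.3] Fpost 5.8 w 54.8 gf 3.1 t 14.0667 ang 169.72 q [-0.05  0.62  1.78 -0.    0.74 -1.44]
40.0 collar-12: [262.7 233.6] ring up: [263.  235.8] ring low: [263.1 231. ]
41.5 collar-12: [262.7 236. ] ring up: [262.9 238.2] ring low: [263.  233.4]
43.0 collar-12: [262.6 238.5] ring up: [262.8 240.6] ring low: [263.  235.8]
44.5 collar-12: [262.5 241. ] ring up: [262.7 243.1] ring low: [262.9 238.2]
46.0 collar-12: [262.4 243.5] ring up: [262.6 245.6] ring low: [262.8 240.6]
47.5 collar-12: [262.3 246. ] ring up: [262.5 248.1] ring low: [262.7 243.1]
49.0 collar-12: [262.2 248.6] ring up: [262.4 250.6] ring low: [262.6 245.6]
50.5 collar-12: [262.1 251.1] ring up: [262.4 253.2] ring low: [262.5 248.1]
52.0 collar-12: [262.  253.7] ring up: [262.3 255.8] ring low: [262.4 250.6]
53.5 collar-12: [261.9 256.4] ring up: [262.2 258.4] ring low: [262.4 253.2]
55.0 collar-12: [261.8 259. ] ring up: [262.1 261. ] ring low: [262.3 255.8]
```

>>> jog_arm(
  steps=[
    [[0.0021,0,0.0026],0,63],
    [[0.0043,0,0.0051],0,63],
    [[0.0054,0,0.0064],0,63],
    [[0.0054,0,0.0064],0,63],
  ],
)

```text
time: 14.4
eef_pos: [0.5259, 0.0873, 0.0799]
tool_rot: [0.002, 0.09, 0.996, -0.0]
force: [1.7, -0.4, 6.4]
grip_width: 0.632
gripper_force: 3.1
```

Run:
```python
from h import *
st(); ringcheck()
```

```text
local [31.2  9.3 79.9] F local [ 1.7 -0.1  6.4] Fpost 6.0 w 55.0 gf 3.1 t 14.4 ang 169.72 q [-0.05  0.62  1.79 -0.    0.73 -1.44]
ring rows 234 239 132
{190: 111, 192: 113, 194: 111, 196: 108, 198: 104, 200: 100, 202: 100, 204: 102, 206: 102, 208: 102, 210: 100, 212: 91, 214: 91, 216: 111, 218: 123, 220: 129, 222: 127, 224: 124, 226: 116, 228: 94, 230: 111, 232: 115, 234: 128, 236: 130, 238: 102, 240: 44, 242: 38, 244: 37, 246: 36, 248: 36, 250: 32, 252: 34, 254: 33, 256: 32, 258: 33, 260: 32, 262: 32, 264: 33, 266: 32, 268: 30}
```

>>> jog_arm(
  steps=[
    [[0.0011,0,0.0013],0,63],
    [[0.0021,0,0.0026],0,63],
    [[0.0021,0,0.0026],0,63],
  ],
)

```text
time: 14.7
eef_pos: [0.5253, 0.0874, 0.0791]
tool_rot: [0.002, 0.09, 0.996, -0.0]
force: [0.3, -0.5, 7.3]
grip_width: 0.628
gripper_force: 3.2
```

Run:
```python
from h import *
st(); ringcheck(); st()
```

```text
local [30.6  9.3 79.1] F local [ 0.4 -0.4  7.3] Fpost 5.8 w 54.6 gf 3.2 t 14.7 ang 169.72 q [-0.04  0.62  1.79 -0.    0.73 -1.44]
ring rows 235 239 95
{190: 120, 192: 111, 194: 112, 196: 110, 198: 105, 200: 103, 202: 98, 204: 101, 206: 102, 208: 101, 210: 101, 212: 100, 214: 88, 216: 118, 218: 132, 220: 130, 222: 128, 224: 125, 226: 123, 228: 112, 230: 95, 232: 115, 234: 116, 236: 130, 238: 108, 240: 43, 242: 38, 244: 37, 246: 36, 248: 35, 250: 33, 252: 33, 254: 33, 256: 34, 258: 32, 260: 31, 262: 32, 264: 32, 266: 30, 268: 30}
local [30.6  9.3 79.1] F local [0.3 0.5 7. ] Fpost 5.5 w 54.7 gf 3.2 t 14.75 ang 169.72 q [-0.04  0.62  1.79 -0.    0.73 -1.44]
```

>>> jog_arm(
  steps=[
    [[0.0011,0,0.0013],0,63],
    [[0.0021,0,0.0026],0,63],
    [[0.0021,0,0.0026],0,63],
  ],
)

```text
time: 15.0
eef_pos: [0.5247, 0.0875, 0.0783]
tool_rot: [0.002, 0.09, 0.996, -0.0]
force: [1.1, 0.1, 7.9]
grip_width: 0.631
gripper_force: 3.2
```

Run:
```python
from h import *
st(); ringcheck(); st()
```

```text
local [30.   9.3 78.3] F local [1.  0.3 7.9] Fpost 6.7 w 54.9 gf 3.2 t 15.0 ang 169.72 q [-0.04  0.62  1.79 -0.    0.73 -1.44]
ring rows 237 239 48
{190: 121, 192: 110, 194: 112, 196: 112, 198: 108, 200: 104, 202: 102, 204: 99, 206: 102, 208: 101, 210: 101, 212: 100, 214: 99, 216: 94, 218: 125, 220: 132, 222: 130, 224: 128, 226: 126, 228: 123, 230: 104, 232: 85, 234: 98, 236: 113, 238: 108, 240: 44, 242: 37, 244: 36, 246: 35, 248: 34, 250: 33, 252: 32, 254: 33, 256: 32, 258: 31, 260: 32, 262: 32, 264: 32, 266: 31, 268: 31}
local [30.   9.3 78.3] F local [ 1.8 -0.7  7.4] Fpost 6.9 w 55.1 gf 3.2 t 15.05 ang 169.72 q [-0.04  0.62  1.79 -0.    0.73 -1.44]
```

>>> jog_arm(
  steps=[
    [[0.0011,0,0.0013],0,63],
    [[0.0016,0,0.0019],0,63],
    [[0.0016,0,0.0019],0,63],
  ],
)

```text
time: 15.3
eef_pos: [0.5242, 0.0876, 0.0778]
tool_rot: [0.002, 0.09, 0.996, -0.0]
force: [1.0, -0.6, 6.4]
grip_width: 0.627
gripper_force: 3.3
```

Run:
```python
from h import *
st(); ringcheck(); st()
```

```text
local [29.5  9.3 77.8] F local [ 1.  -0.4  6.4] Fpost 5.6 w 54.5 gf 3.3 t 15.3 ang 169.72 q [-0.04  0.62  1.79 -0.    0.72 -1.44]
ring rows 238 239 7
{190: 113, 192: 110, 194: 110, 196: 113, 198: 109, 200: 106, 202: 102, 204: 99, 206: 100, 208: 101, 210: 101, 212: 101, 214: 101, 216: 92, 218: 108, 220: 132, 222: 131, 224: 128, 226: 126, 228: 125, 230: 118, 232: 88, 234: 93, 236: 100, 238: 94, 240: 42, 242: 37, 244: 35, 246: 35, 248: 32, 250: 33, 252: 32, 254: 33, 256: 34, 258: 31, 260: 31, 262: 32, 264: 31, 266: 30, 268: 29}
local [29.6  9.3 77.8] F local [ 2.1 -0.4  7.3] Fpost 6.9 w 55.0 gf 3.3 t 15.35 ang 169.71 q [-0.04  0.62  1.79 -0.    0.72 -1.44]
```

Run:
```python
from h import *
import pickle
C6=pickle.load(open("C6.pkl","rb"))   # w6: local 46.7,98.4
C7=cam("wrist"); p,Rt,_=pose()
pl=np.array([(p-O)@ex,(p-O)@ey,p[2]])
C7["o"]=C7["o"]+ex*(.0404-pl[0])+np.array([0,0,.0908-pl[2]])
c,s_=np.cos(np.radians(40)),np.sin(np.radians(40))
pz=ex*s_+np.array([0,0,c]); px=ex*c-np.array([0,0,s_]); P0=O+[0,0,.04]
def S(C,u,v,off):
    o,r=ray(C,u,v); x=o+r*(((P0+px*off-o)@px)/(r@px)); return (x-P0)@pz*1e3
for nm,C,tl in [("w6",C6,(46.7,98.4)),("w7",C7,(40.4,90.8))]:
    im=cv2.imread(f"pics/{nm}.png").astype(int); red=im[...,2]-im[...,1]
    print(nm,"red",[(v,int(red[v,257:267].mean())) for v in range(192,235)if red[v,257:267].mean()>8])
    mx=im.max(2); print(" dark ctr",[(v,int(mx[v,255:267].mean())) for v in range(232,246)]," bar",[(v,int(mx[v,200:225].mean())) for v in range(232,246)])
    now=(( tl[0]-29.55)*.643+(tl[1]-77.8)*.766); print(" moved since",now)
    for v in (200,205,210,215,220,238,239,240): print(v,"ring x-9.5:",S(C,262,v,-.0095).round(2)," -12:",S(C,262,v,-.012).round(2)," -13:",S(C,262,v,-.013).round(2))
```

```text
w6 red [(196, 8), (197, 23), (198, 51), (199, 70), (200, 77), (201, 75), (202, 65), (203, 42), (204, 17)]
 dark ctr [(232, 110), (233, 105), (234, 100), (235, 96), (236, 88), (237, 71), (238, 53), (239, 42), (240, 37), (241, 38), (242, 38), (243, 38), (244, 38), (245, 40)]  bar [(232, 130), (233, 130), (234, 130), (235, 130), (236, 128), (237, 117), (238, 94), (239, 61), (240, 41), (241, 37), (242, 37), (243, 38), (244, 37), (245, 37)]
 moved since 26.80705000000001
200 ring x-9.5: 37.7  -12: 39.42  -13: 40.11
205 ring x-9.5: 41.24  -12: 42.9  -13: 43.57
210 ring x-9.5: 44.71  -12: 46.32  -13: 46.96
215 ring x-9.5: 48.11  -12: 49.67  -13: 50.29
220 ring x-9.5: 51.44  -12: 52.95  -13: 53.55
238 ring x-9.5: 62.94  -12: 64.26  -13: 64.79
239 ring x-9.5: 63.56  -12: 64.87  -13: 65.39
240 ring x-9.5: 64.17  -12: 65.47  -13: 66.0
w7 red [(210, 8), (211, 26), (212, 54), (213, 74), (214, 79), (215, 77), (216, 65), (217, 41), (218, 17)]
 dark ctr [(232, 115), (233, 108), (234, 101), (235, 94), (236, 85), (237, 69), (238, 54), (239, 43), (240, 39), (241, 37), (242, 37), (243, 38), (244, 38), (245, 35)]  bar [(232, 130), (233, 130), (234, 130), (235, 129), (236, 129), (237, 122), (238, 101), (239, 68), (240, 41), (241, 37), (242, 38), (243, 37), (244, 36), (245, 37)]
 moved since 16.934549999999998
200 ring x-9.5: 27.93  -12: 29.65  -13: 30.33
205 ring x-9.5: 31.46  -12: 33.13  -13: 33.79
210 ring x-9.5: 34.93  -12: 36.54  -13: 37.18
215 ring x-9.5: 38.33  -12: 39.88  -13: 40.5
220 ring x-9.5: 41.66  -12: 43.16  -13: 43.76
238 ring x-9.5: 53.14  -12: 54.47  -13: 54.99
239 ring x-9.5: 53.76  -12: 55.07  -13: 55.6
240 ring x-9.5: 54.37  -12: 55.68  -13: 56.2
```

Run:
```python
from h import *
C=cam("wrist"); ims=[cams.capture("wrist").astype(int) for _ in range(2)]; im=sum(ims)/2
c,s_=np.cos(np.radians(40)),np.sin(np.radians(40))
pz=ex*s_+np.array([0,0,c]); px=ex*c-np.array([0,0,s_]); P0=O+[0,0,.04]
def S(u,v,off):
    o,r=ray(C,u,v); x=o+r*(((P0+px*off-o)@px)/(r@px)); return round((x-P0)@pz*1e3,2)
red=im[...,0]-im[...,1]; mx=im.max(2)
for a,b in [(257,267),(245,255),(267,277)]: print("red",[(v,int(red[v,a:b].mean())) for v in range(230,246)])
print("bar",[(v,int(mx[v,200:225].mean())) for v in range(232,246)])
for v in (234,235,236,237,238,239,240): print(v,S(262,v,-.0095),S(262,v,-.012),S(262,v,-.013))
st()
```

```text
red [(230, 3), (231, 2), (232, 2), (233, 2), (234, 3), (235, 4), (236, 11), (237, 28), (238, 41), (239, 28), (240, 7), (241, 2), (242, 1), (243, 1), (244, 1), (245, 1)]
red [(230, 3), (231, 3), (232, 3), (233, 3), (234, 3), (235, 3), (236, 5), (237, 8), (238, 11), (239, 9), (240, 3), (241, 2), (242, 1), (243, 2), (244, 1), (245, 1)]
red [(230, 4), (231, 3), (232, 3), (233, 3), (234, 3), (235, 3), (236, 4), (237, 6), (238, 9), (239, 7), (240, 3), (241, 3), (242, 2), (243, 2), (244, 3), (245, 2)]
bar [(232, 131), (233, 131), (234, 131), (235, 131), (236, 130), (237, 126), (238, 107), (239, 72), (240, 43), (241, 37), (242, 37), (243, 37), (244, 38), (245, 37)]
234 33.75 35.11 35.66
235 34.38 35.73 36.27
236 35.0 36.34 36.88
237 35.62 36.95 37.48
238 36.24 37.56 38.09
239 36.85 38.17 38.69
240 37.47 38.77 39.29
local [29.5  9.3 77.8] F local [ 1.8 -0.7  7.1] Fpost 6.6 w 54.8 gf 3.3 t 15.45 ang 169.72 q [-0.04  0.62  1.79 -0.    0.72 -1.44]
```

>>> jog_arm(
  steps=[
    [[-0.0015,0,-0.0018],0,63],
    [[-0.003,0,-0.0036],0,63],
    [[-0.003,0,-0.0036],0,63],
  ],
)

```text
time: 15.7
eef_pos: [0.5251, 0.0874, 0.0789]
tool_rot: [0.002, 0.09, 0.996, -0.0]
force: [1.8, -0.1, 6.9]
grip_width: 0.629
gripper_force: 3.3
```

```bash
cat >> h.py <<'E'
def gap():
    C=cam("wrist"); im=sum(cams.capture("wrist").astype(int) for _ in range(2))/2
    c,s_=np.cos(np.radians(40)),np.sin(np.radians(40))
    pz=ex*s_+np.array([0,0,c]); px=ex*c-np.array([0,0,s_]); P0=O+[0,0,.04]
    def S(u,v,off):
        o,r=ray(C,u,v); x=o+r*(((P0+px*off-o)@px)/(r@px)); return (x-P0)@pz*1e3
    red=(im[...,0]-im[...,1])[:,257:267].mean(1); mx=im.max(2)[:,200:225].mean(1)
    v0=next(v for v in range(215,245) if red[v]>38); lo=v0-1+(38-red[v0-1])/(red[v0]-red[v0-1])
    b=next(v for v in range(232,250) if mx[v]<84); bar=b-1+(mx[b-1]-84)/(mx[b-1]-mx[b])
    print("low",lo.round(2),"bar",bar.round(2),"gap mm",(S(212,bar,-.012)-(S(262,lo,-.0095)+3.45)).round(2)); st()
E
python3 - <<'E'
from h import *
gap()
E
```

```text
low 234.72 bar 238.68 gap mm 0.36
local [30.5  9.3 78.9] F local [ 1.5 -0.2  7.6] Fpost 6.8 w 54.6 gf 3.3 t 15.8 ang 169.72 q [-0.04  0.62  1.79 -0.    0.73 -1.44]
```

>>> jog_arm(
  steps=[
    [[0.0005,-0.003,0.0006],0,59],
    [[0.0005,-0.006,0.0006],0,55],
    [[0.0005,-0.011,0.0006],0,51],
    [[0.0005,-0.016,0.0006],0,48],
    [[0.0005,-0.02,0.0006],0,45],
    [[0.0005,-0.025,0.0006],0,42],
    [[0.0005,-0.025,0.0006],0,42],
    [[0.0005,-0.025,0.0006],0,42],
  ],
  squeeze=25,
)

```text
time: 16.47
eef_pos: [0.5243, 0.0804, 0.0787]
tool_rot: [0.003, 0.09, 0.996, 0.0]
force: [2.3, 0.8, 5.3]
grip_width: 0.427
gripper_force: 3.8
```

Run:
```python
from h import *
gap()
```

```text
Traceback (most recent call last):
  File "h.py", line 45, in gap
    v0=next(v for v in range(215,245) if red[v]>38); lo=v0-1+(38-red[v0-1])/(red[v0]-red[v0-1])
StopIteration
```

Run:
```python
import re
t=open("h.py").read()
t=t.replace('red=(im[...,0]-im[...,1])[:,257:267].mean(1); mx=im.max(2)[:,200:225].mean(1)','k=int(round(proj(C,P0+px*-.0095+pz*.038)[0])); red=(im[...,0]-im[...,1])[:,k-5:k+5].mean(1); mx=im.max(2)[:,k-60:k-37].mean(1); print("col",k,"maxred",red[215:245].max())')
t=t.replace('S(212,bar','S(k-50,bar').replace('S(262,lo','S(k,lo')
open("h.py","w").write(t)
from h import *
gap()
```

```text
col 276 maxred 73.9
low 234.33 bar 237.75 gap mm -0.02
local [30.9  2.4 78.7] F local [1.9 1.7 6.2] Fpost 6.0 w 36.7 gf 3.7 t 16.6667 ang 169.67 q [-0.06  0.62  1.79  0.    0.72 -1.45]
```

>>> jog_arm(
  steps=[
    [[0,-0.004,0],0,38],
    [[0,-0.008,0],0,34],
    [[0,-0.008,0],0,30],
    [[0,-0.008,0],0,25],
    [[0,-0.008,0],0,25],
    [[0,-0.008,0],0,25],
    [[0,-0.008,0],0,25],
    [[0,-0.008,0],0,25],
  ],
  squeeze=30,
)

```text
time: 17.33
eef_pos: [0.5243, 0.0789, 0.0788]
tool_rot: [0.003, 0.09, 0.996, 0.001]
force: [2.8, 3.6, 6.6]
grip_width: 0.349
gripper_force: 32.1
```

Run:
```python
from h import *
gap(); snap("wrist","w9.png")
```

```text
col 278 maxred 72.8
low 233.81 bar 237.77 gap mm 0.29
local [31.1  0.8 78.8] F local [2.1 5.  5.8] Fpost 5.8 w 30.2 gf 32.1 t 17.4333 ang 169.64 q [-0.06  0.62  1.8   0.    0.72 -1.45]
```

Run:
```python
from h import *
st(); print(robot.sign_off())
```

```text
local [31.2  0.8 78.8] F local [3.2 3.8 6.4] Fpost 6.9 w 30.2 gf 32.1 t 17.4833 ang 169.64 q [-0.06  0.62  1.8   0.    0.72 -1.45]
the job is handed in; nothing more can be done
None
```

I handed the job in at 17.5 s, still gripping at 32 N. The mirror was set square and upright first. The collar was measured about 0.3 mm from the red ring, and the 30 mm grip width (31 mm when shut) indicates the lever is shut. I did not look at the mirror, or at the other things on the ledge, again after the squeeze.

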